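# Refit the lever on the washer's feed tap and open it

## Robot

A 6-joint arm with a two-finger parallel gripper is mounted at the origin on the work surface. World frame = base frame: x ahead of the robot, y to its left, z up, the work surface at z = 0. Lengths are in m, angles in rad, forces in N, time in s.
With the tool pointing down it reaches from about 0.35 to 0.875 m from the base axis. Payload 4.2 kg.
Tool frame: the origin (TCP) lies between the finger pads; the fingertips stand 25 mm ahead of it and the grasp point (between the pads) lies 6 mm ahead of it; z points along the fingers, y is the line along which they close (so a half turn about z gives the same grasp; the last joint's range is limited). The gripper opens to 87 mm and grips with 3 to 60 N. Pads are 19 mm wide; open, the fingers measure 117 mm over their backs; the gripper's body (75 mm by 190 mm) begins 51 mm behind the grasp point.
Start: joints at [-1.037, 0.385, 0.008, 0, -1.194, -0.259], TCP at [0.17, -0.602, 0.248] pointing down, gripper open.
Joint ranges: [-3.14, 3.14], [-1.21, 2.06], [-1.07, 1.41], [-3.16, 2.05], [-2.99, -0.16], [-3.1, 3.1]. Speed limits (rad/s): [2.79, 2.79, 3.14, 3.14, 3.14, 3.14].

## Interface

Orientations are given as a unit quaternion [w, x, y, z].
In Python, from rig import arm gives the robot as it stands.
- The arm moves only by the shell command python3 -m inch 'ROWS' [FORCE]. ROWS is JSON, a list of rows, each an object of numbers: "x", "y", "z": the shift along the tool's x, y, z each as a share of 0.025 m, from -1 to 1; "turn": the turn about the tool's z as a share of 0.08 rad, from -1 to 1; "jaw": the opening, from 0 (shut) to 1 (fully open). In form: [{"x": .., "y": .., "z": .., "turn": .., "jaw": ..}, ...]. A call has 1 to 12 rows; each row shifts and turns the commanded pose from where the row before left it, along the tool's axes as they then stand; what a row does not reach is not made up. A row lasts 1/10 s, in which the tool goes at most 50 mm and 8.59 degrees, less where a joint would pass 70% of its speed; a pose out of reach is approached as far as the arm can. A call with a number of a shift or a turn outside -1 to 1 is refused whole. A call with a gripper value outside its range is refused whole. The fingers move at their own pace and stop on an object; FORCE is the grip in N (left out, the last holds). Time passes only in rows, so rows that do not move let the fingers close. It gives the time, the measured TCP pose, the force, the opening and the grip force at its end, in the units of the state.
- arm.state(): the state, without advancing time (a new reading comes with each control period).
- arm.get_image(name): name is "scene" or "top" or "wrist"; returns a dict with "pixels" (384x512x3 uint8, red, green, blue), "fx", "fy", "cx", "cy" (pixels), "dist_coeffs" ([k1, k2, p1, p2, k3] as OpenCV has them; the pictures are not rectified), "position" and "rotation" of the camera in the world. Camera axes: x right, y down, z forward; pixel columns grow to the right and rows downward; lengths in m; the calibration is good to about 2 mm. A picture is of the moment at which its call begins. There is no depth.
- arm.finish_job(): hands the job in; it is judged then, once.
The state is a dict: "t": time; "joint_pos": joint angles; "dq": joint speeds; "joint_efforts": joint torques, N m; "position": TCP position; "tool_rot": TCP orientation; "ft_force": force on the tool from outside, world axes, zero at the start; "moment": the same for the moment, N m; "grip_width": finger opening in m; "finger_force": force on a finger pad.
Only numpy, scipy, OpenCV 4.12 (cv2) and the standard library are available. Lean on these libraries where they do the work, as an engineer would, in place of code of your own. Each camera call takes 0.05 s, during which the arm holds its last target. There are 200 camera calls.

## Task

The aluminium lever has come off the washing machine's brass feed tap and lies on the plastic caddy. Fit its square-holed hub onto the tap's square spindle, fully home and flat on the collar, and only then use the lever to turn the tap counter-clockwise (seen from above) to its open stop, so that the lever ends in line with the pipe, pointing either way along it. Leave the dispenser, the cup, the jar and the brush where they are.

Things in the scene. Friction and masses are not known exactly. Their poses are not given: they have to be found in the camera images.
- lever: Loose aluminium lever. Hub: block 46 x 46 x 34 mm high, with a vertical square through-hole 25.6 mm wide, sides parallel to the hub's. A flat arm, 22 mm wide, 14 mm thick, level with the underside, runs along its +x to a rounded end (26 mm wide) 118 mm from the hole's axis. Origin: on the hole's axis, at the underside; z up. It starts flat on the caddy's deck, right side up. About 0.2 kg.
- tap: Brass tap, fixed on the counter. Origin: on the counter under the spindle's axis; z up. Round foot 100 mm wide, column 42 mm wide, level pipe along the tap's y axis reaching 75 mm to either side (its fittings up to 40 mm wide, top 66 mm above the counter), round flat collar 54 mm wide, its top 100 mm above the counter.
- seat (a point): Centre of the collar's flat top, on the spindle's axis, 100 mm above the counter; axes as the tap's. The hub's underside must come to rest here.
- spindle (a joint): Turn of the upright square steel spindle, rad: 0 = closed, 1.571 = open stop, growing counter-clockwise from above; starts at 0 to 0.5, stays where left (0.12 N m to turn). At 0 and 1.571 its sides are parallel to the tap's x and y: of the four ways the lever can go on, two end along the pipe when open.
- caddy: White moulded plastic caddy shelf, fixed, 250 mm (x) x 400 mm (y); deck top 40 mm above the counter, rim 8 mm higher. Origin: on the counter under its centre. The lever lies on its -y half, the other things on its +y half; a clip with a peg strip hangs on its +y edge.
- dispenser: White push dispenser standing on the caddy, 62 mm wide, 155 mm high with its head. Origin: centre of underside. Leave it.
- cup: Grey stepped measuring cup standing on the caddy, 80 mm wide at the rim, 66 mm high. Origin: centre of underside. Leave it.
- jar: Sealed glass jar standing on the caddy, 60 mm wide, 85 mm high. Origin: centre of underside. Leave it.
- brush: Wooden-handled scrubbing brush lying on the counter beyond the tap, 210 mm long, 45 mm wide, 28 mm high. Origin: underside, near its middle; x runs along it. Leave it.
- spindle_tip (a point): Centre of the spindle's top face, 32 mm above the collar; its axes turn with the spindle and are parallel to its sides. The spindle is 24 mm square, its top 10 mm tapering to 18 mm square.
Things that resemble listed ones, but are neither listed nor needed, are in the scene too. Several things have the shape of the lever; the one meant has the colours described above.

How it is judged:
By the outcome, as a careful person would: the job done as asked, in the order asked, and still so for the second after the job is handed in, with the robot touching nothing.
It also fails if it takes over 64 s, if anything falls off the work surface, if the arm or the gripper's body presses on something with over 40 N, if the wrist force passes 120 N, or if a joint passes its speed limit or range.

## Working session

There is one attempt and no reset: what is moved stays moved. The work goes in short steps, Python scripts to look and compute and a shell command to move; the robot and the scene stay as the last step left them, time stands still between calls to the robot, and variables do not carry over. Pictures are saved under pics/ and viewed, at most 10 in all, crops included, and the job is handed in when it is done.

```bash
mkdir -p pics
cat > h.py <<'E'
import numpy as np, cv2, json, sys
from rig import arm
def snap(n,f):
    im=arm.get_image(n); cv2.imwrite(f'pics/{f}.png',im['pixels'][:,:,::-1])
    np.savez(f'pics/{f}.npz',**{k:np.array(v) for k,v in im.items()}); return im
def cal(f):
    d=np.load(f'pics/{f}.npz'); K=np.array([[d['fx'],0,d['cx']],[0,d['fy'],d['cy']],[0,0,1.]])
    R=d['rotation']; 
    if R.size==4:
        from scipy.spatial.transform import Rotation as Q
        R=Q.from_quat(np.roll(R,-1)).as_matrix()
    return K,d['dist_coeffs'].astype(float),R,d['position']
def ray(f,uv):
    K,D,R,p=cal(f); q=cv2.undistortPoints(np.array(uv,float).reshape(-1,1,2),K,D).reshape(-1,2)
    return p,np.c_[q,np.ones(len(q))]@R.T
def atz(f,uv,z):
    p,d=ray(f,uv); return p+d*((z-p[2])/d[:,2])[:,None]
def proj(f,P):
    K,D,R,p=cal(f); c=(np.array(P,float)-p)@R
    return cv2.projectPoints(c,np.zeros(3),np.zeros(3),K,D)[0].reshape(-1,2)
def crop(f,o,x0,y0,x1,y1,s):
    i=cv2.imread(f'pics/{f}.png')[y0:y1,x0:x1]; cv2.imwrite(f'pics/{o}.png',cv2.resize(i,None,fx=s,fy=s,interpolation=cv2.INTER_CUBIC))
E
python3 - <<'E'
from h import *
for n in ('scene','top','wrist'):
    im=snap(n,n+'0'); print(n,im['position'],np.round(im['rotation'],3),im['fx'],im['dist_coeffs'])
a=[cv2.imread(f'pics/{n}0.png') for n in('scene','top')]
print(arm.state())
E
```

```text
scene [ 1.29918862 -0.37074125  1.57065403] [-0.217  0.795  0.547 -0.152] 491.7469829539344 [-0.18271977  0.          0.          0.          0.        ]
top [ 0.33917516 -0.06482427  1.6127229 ] [-0.031  0.711 -0.702  0.037] 447.6582018456107 [-0.02576572  0.          0.          0.          0.        ]
wrist [ 0.0963214  -0.62261662  0.3837748 ] [0.082 0.598 0.79  0.11 ] 299.22100315857364 [-0.05597925  0.          0.          0.          0.        ]
{'t': 0.15, 'joint_pos': array([-1.03740118e+00,  3.85401158e-01,  6.95329951e-03, -3.47421747e-04,
       -1.19401872e+00, -2.58605577e-01]), 'dq': array([-0.00019101, -0.00410357,  0.00342968,  0.00218119, -0.0001776 ,
        0.00094039]), 'joint_efforts': array([-8.73761564e-06, -3.91052413e+01,  1.87587404e+01,  4.22234863e+00,
        1.23717668e-02, -1.40229472e-04]), 'position': array([ 0.16949796, -0.60115147,  0.24670403]), 'tool_rot': array([-1.73158229e-04, -1.36899424e-01,  9.90584587e-01,  8.32782289e-04]), 'ft_force': array([ 0.41029734, -0.27955386,  0.86018311]), 'moment': array([-0.03202811,  0.01585449,  0.03118861]), 'finger_force': 0.0, 'grip_width': 0.0873858061407628}
```

View pics/top0.png

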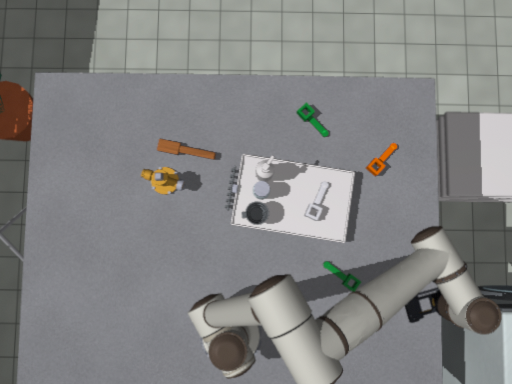

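View pics/scene0.png

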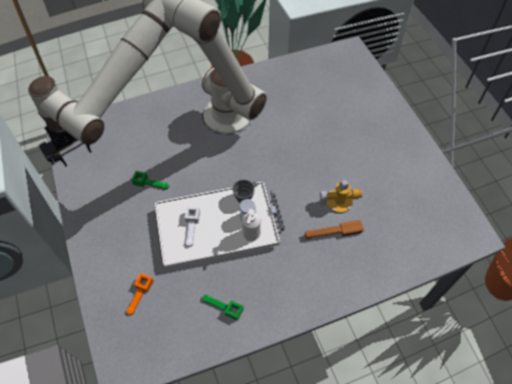

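The top view shows lever-shaped things at (313,119) green, (382,160) orange, (343,277) green and (316,202) bare grey on the white caddy, so I choose the last one. The tap is at (164,181), with the brush beyond it at (185,149). In the scene view the lever is at (191,226) and the tap at (341,195). Next I'll check both in close crops.

Run:
```python
from h import *
crop('top0','a',290,170,345,225,7); crop('top0','b',137,155,192,210,7)
crop('scene0','c',165,195,220,250,7); crop('scene0','d',312,170,367,225,7)
r=lambda n:cv2.imread(f'pics/{n}.png')
m=np.vstack([np.hstack([r('a'),r('b')]),np.hstack([r('c'),r('d')])])
cv2.imwrite('pics/m1.png',cv2.resize(m,(600,600)))
```

```text
(no output)
```

View pics/m1.png

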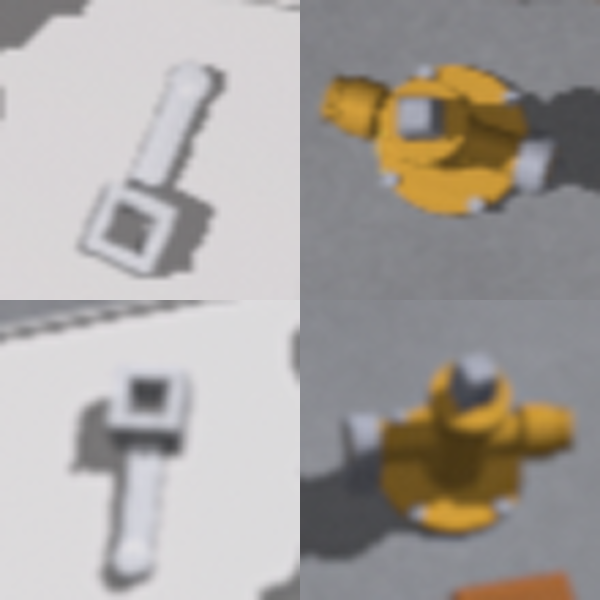

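The crops confirm a bare aluminium lever. In the top view its hub hole is at crop (130,228) and its tip at (189,82). The tap's steel spindle top is at (415,115), with pipe ends at (350,105) and (533,167).

Run:
```python
from h import *
s=300/55
def px(X,Y,x0,y0): return [x0+(X+.5)/s-.5,y0+(Y+.5)/s-.5]
for n,l,z in (('hub',(130,228,290,170),.074),('tip',(189,82,290,170),.054)):print(n,atz('top0',[px(*l)],z))
for n,l,z in (('hub',(151,395-300,165,195),.074),('tip',(132,555-300,165,195),.054)):print('sc',n,atz('scene0',[px(*l)],z))
for l,z in (((115,115,137,155),.132),((50,105,137,155),.046),((233,167,137,155),.046)):print('tap',atz('top0',[px(*l)],z))
for l,z in (((175,370-300,312,170),.132),((265,425-300,312,170),.046),((62,440-300,312,170),.046)):print('sc',atz('scene0',[px(*l)],z))
from scipy.spatial.transform import Rotation as Q
st=arm.state();print(Q.from_quat(np.roll(st['tool_rot'],-1)).as_matrix().round(3))
```

```text
hub [[ 0.43722945 -0.2824664   0.074     ]]
tip [[ 0.5332009  -0.32339121  0.054     ]]
sc hub [[ 0.43660788 -0.2804643   0.074     ]]
sc tip [[ 0.53114392 -0.32493664  0.054     ]]
tap [[0.54579972 0.245701   0.132     ]]
tap [[0.56375639 0.3060607  0.046     ]]
tap [[0.52497803 0.18638443 0.046     ]]
sc [[0.5465502  0.24433569 0.132     ]]
sc [[0.56289289 0.31878809 0.046     ]]
sc [[0.52428301 0.18539916 0.046     ]]
[[-0.963 -0.271 -0.001]
 [-0.271  0.963  0.002]
 [ 0.     0.002 -1.   ]]
```

```bash
python3 -m inch '[{"x":-0.86,"y":0.59},{"x":-0.86,"y":0.59},{"x":-0.86,"y":0.59},{"x":-0.86,"y":0.59},{"x":-0.86,"y":0.59},{"x":-0.86,"y":0.59},{"x":-0.86,"y":0.59},{"x":-0.86,"y":0.59},{"x":-0.86,"y":0.59},{"x":-0.86,"y":0.59},{"x":-0.86,"y":0.59},{"x":-0.86,"y":0.59}]' 30 && python3 -m inch '[{"x":-0.86,"y":0.59,"jaw":1},{"x":-0.86,"y":0.59},{"x":-0.86,"y":0.59},{"x":-0.86,"y":0.59},{"turn":0.96},{"turn":0.96},{"turn":0.96},{"turn":0.96},{"turn":0.96},{"turn":0.96},{"turn":0.96},{"turn":0.96}]' && python3 -m inch '[{"turn":0.96},{},{}]'
cat >> h.py <<'E'
def tool():
    from scipy.spatial.transform import Rotation as Q
    st=arm.state(); R=Q.from_quat(np.roll(st['tool_rot'],-1)).as_matrix(); return st,R
def togo(xyz,yaw_y):
    "rows' units total to reach TCP xyz, with tool y at yaw_y deg; shift applied before turn"
    st,R=tool(); d=R.T@(np.array(xyz)-st['position'])/.025
    y=np.degrees(np.arctan2(R[1,1],R[0,1])); e=(yaw_y-y+180)%360-180
    print('pos',st['position'].round(4),'yaw_y',round(y,2),'shift',d.round(2),'turn',round(-np.radians(e)/.08,2),'t',st['t'],'F',st['ft_force'].round(1),'M',st['moment'].round(2),'w',round(st['grip_width'],4),'z',R[:,2].round(4))
E
python3 - <<'E'
from h import *
togo((.437,-.2815,.07),66); snap('wrist','w1')
E
```

```text
pos [ 0.1695 -0.6012  0.2467] yaw_y 105.74 shift [-13.77   9.39   7.08] turn 8.67 t 0.15 F [ 0.4 -0.3  0.9] M [-0.03  0.02  0.03] w 0.0874 z [-6.0e-04  1.6e-03 -1.0e+00]invalid input at $[0]: expected keys x, y, z, turn, jaw
```

View pics/w1.png

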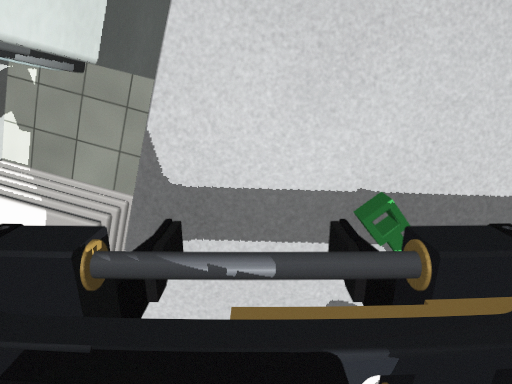

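The move was refused because every row needs all five keys, so the arm has not moved. This wrist view shows only the counter, with a green lever at (382,220) and the fingers at rows 220-300. I'll resend with full rows.

```bash
python3 -m inch '[{"x":-0.86,"y":0.59,"z":0,"turn":0,"jaw":1},{"x":-0.86,"y":0.59,"z":0,"turn":0,"jaw":1},{"x":-0.86,"y":0.59,"z":0,"turn":0,"jaw":1},{"x":-0.86,"y":0.59,"z":0,"turn":0,"jaw":1},{"x":-0.86,"y":0.59,"z":0,"turn":0,"jaw":1},{"x":-0.86,"y":0.59,"z":0,"turn":0,"jaw":1},{"x":-0.86,"y":0.59,"z":0,"turn":0,"jaw":1},{"x":-0.86,"y":0.59,"z":0,"turn":0,"jaw":1},{"x":-0.86,"y":0.59,"z":0,"turn":0,"jaw":1},{"x":-0.86,"y":0.59,"z":0,"turn":0,"jaw":1},{"x":-0.86,"y":0.59,"z":0,"turn":0,"jaw":1},{"x":-0.86,"y":0.59,"z":0,"turn":0,"jaw":1}]' 30 && python3 -m inch '[{"x":-0.86,"y":0.59,"z":0,"turn":0,"jaw":1},{"x":-0.86,"y":0.59,"z":0,"turn":0,"jaw":1},{"x":-0.86,"y":0.59,"z":0,"turn":0,"jaw":1},{"x":0,"y":0,"z":0,"turn":0.96,"jaw":1},{"x":0,"y":0,"z":0,"turn":0.96,"jaw":1},{"x":0,"y":0,"z":0,"turn":0.96,"jaw":1},{"x":0,"y":0,"z":0,"turn":0.96,"jaw":1},{"x":0,"y":0,"z":0,"turn":0.96,"jaw":1},{"x":0,"y":0,"z":0,"turn":0.96,"jaw":1},{"x":0,"y":0,"z":0,"turn":0.96,"jaw":1},{"x":0,"y":0,"z":0,"turn":0.96,"jaw":1},{"x":0,"y":0,"z":0,"turn":0.96,"jaw":1}]' && python3 -m inch '[{"x":0,"y":0,"z":0,"turn":0,"jaw":1},{"x":0,"y":0,"z":0,"turn":0,"jaw":1}]'
python3 - <<'E'
from h import *
togo((.437,-.2815,.07),66); snap('wrist','w2')
print(proj('w2',[(.437,-.2815,.074),(.532,-.324,.054)]))
E
```

```text
t: 1.4
position: [0.3704, -0.3602, 0.2475]
tool_rot: [-0.0, -0.137, 0.991, 0.0]
ft_force: [0.0, -0.2, 0.9]
grip_width: 0.0872
finger_force: 0.0
t: 2.6
position: [0.4198, -0.301, 0.2474]
tool_rot: [-0.0, 0.208, 0.978, 0.0]
ft_force: [0.1, -0.4, 0.7]
grip_width: 0.087
finger_force: 0.0
t: 2.8
position: [0.4199, -0.301, 0.2475]
tool_rot: [-0.0, 0.206, 0.979, 0.0]
ft_force: [0.6, 0.4, 0.0]
grip_width: 0.0868
finger_force: 0.0
pos [ 0.4199 -0.301   0.2475] yaw_y 66.23 shift [-0.31  0.99  7.1 ] turn 0.05 t 2.8 F [0.6 0.4 0. ] M [-0.07  0.01  0.01] w 0.0868 z [-2.e-04  1.e-04 -1.e+00]
[[279.76265913 185.11565697]
 [276.04238058 262.13882259]]
```

View pics/w2.png

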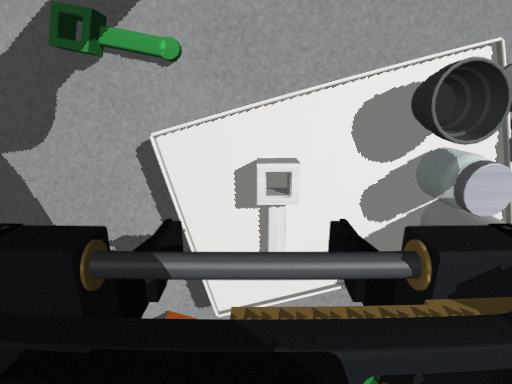

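The wrist view shows the hub's top face centred at (278,180), with its sides square to the image, and the arm running down under the gripper at (277,230).

Run:
```python
from h import *
g=cv2.cvtColor(cv2.imread('pics/w2.png'),cv2.COLOR_BGR2GRAY)
crop('w2','w2c',235,145,325,265,5)
print(atz('w2',[(257,160),(299,159.5),(299,201.5),(257.5,201.5),(278,180.5)],.074)[:,:2].round(4))
a=atz('w2',[(270,240),(285,240)],.054);print(a)
st,R=tool();print(R.round(4))
print(atz('top0',[(265,168),(262,190),(256,213)],.10))
```

```text
[[ 0.4021 -0.2929]
 [ 0.4194 -0.2523]
 [ 0.4626 -0.2693]
 [ 0.4443 -0.3108]
 [ 0.4315 -0.2813]]
[[ 0.50129876 -0.31913374  0.054     ]
 [ 0.50864044 -0.30253976  0.054     ]]
[[-9.151e-01  4.032e-01 -1.000e-04]
 [ 4.032e-01  9.151e-01  1.000e-04]
 [ 2.000e-04  0.000e+00 -1.000e+00]]
[[ 0.5818376  -0.11305785  0.1       ]
 [ 0.50607535 -0.10364559  0.1       ]
 [ 0.42753273 -0.08421994  0.1       ]]
```

View pics/w2c.png

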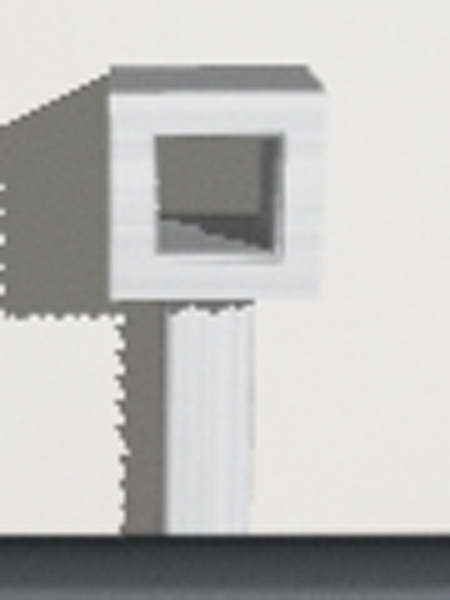

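The crop shows the hub top face spanning crop (110–323, 92–299), so its centre is at (278.2,183.7). The arm's centre line is at crop x≈208.

Run:
```python
from h import *
f=lambda X,Y:(235+(X+.5)/5-.5,145+(Y+.5)/5-.5)
h=atz('w2',[f(217.5,196),f(110,92),f(325,92),f(110,299),f(321,299)],.074);print(h.round(4))
a=atz('w2',[f(208,330),f(208,520)],.054);print(a.round(4)); d=a[1]-a[0];print(np.degrees(np.arctan2(d[1],d[0])), np.degrees(np.arctan2(*(a[1]-h[0])[1::-1])))
print(np.degrees(np.arctan2(*(h[3]-h[1])[1::-1])),np.degrees(np.arctan2(*(h[2]-h[1])[1::-1])))
togo((h[0,0],h[0,1],.07),66)
```

```text
[[ 0.4349 -0.2826  0.074 ]
 [ 0.4049 -0.2946  0.074 ]
 [ 0.4231 -0.2531  0.074 ]
 [ 0.447  -0.3131  0.074 ]
 [ 0.4656 -0.2707  0.074 ]]
[[ 0.4695 -0.2978  0.054 ]
 [ 0.5149 -0.3167  0.054 ]]
-22.619036982387552 -23.093698494519387
-23.699753207280494 66.27267763389263
pos [ 0.4199 -0.301   0.2475] yaw_y 66.22 shift [-0.25  0.92  7.1 ] turn 0.05 t 2.85 F [ 0.7 -0.6 -0.1] M [-0.09 -0.05  0.01] w 0.0869 z [-1.e-04  1.e-04 -1.e+00]
```

```bash
python3 -m inch '[{"x":-0.26,"y":0.92,"z":0,"turn":0.03,"jaw":1},{"x":0,"y":0,"z":0.9,"turn":0,"jaw":1},{"x":0,"y":0,"z":0.9,"turn":0,"jaw":1},{"x":0,"y":0,"z":0.9,"turn":0,"jaw":1},{"x":0,"y":0,"z":0.9,"turn":0,"jaw":1},{"x":0,"y":0,"z":0.9,"turn":0,"jaw":1},{"x":0,"y":0,"z":0.9,"turn":0,"jaw":1},{"x":0,"y":0,"z":0.9,"turn":0,"jaw":1},{"x":0,"y":0,"z":0.5,"turn":0,"jaw":1},{"x":0,"y":0,"z":0.3,"turn":0,"jaw":1},{"x":0,"y":0,"z":0,"turn":0,"jaw":1}]' && python3 -c "
from h import *
togo((.4355,-.2822,.07),66.2)" && python3 -m inch '[{"x":0,"y":0,"z":0,"turn":0,"jaw":0.4},{"x":0,"y":0,"z":0,"turn":0,"jaw":0.4},{"x":0,"y":0,"z":0,"turn":0,"jaw":0.4},{"x":0,"y":0,"z":0,"turn":0,"jaw":0.4},{"x":0,"y":0,"z":0,"turn":0,"jaw":0.4},{"x":0,"y":0,"z":0,"turn":0,"jaw":0.4},{"x":0,"y":0,"z":0,"turn":0,"jaw":0.4},{"x":0,"y":0,"z":0,"turn":0,"jaw":0.4}]' 40
```

```text
t: 3.95
position: [0.4348, -0.2825, 0.0692]
tool_rot: [-0.001, 0.208, 0.978, 0.0]
ft_force: [0.7, 0.3, -0.6]
grip_width: 0.0871
finger_force: 0.0
pos [ 0.4348 -0.2825  0.0692] yaw_y 66.03 shift [-0.02  0.02 -0.03] turn -0.04 t 3.95 F [ 0.7  0.3 -0.6] M [ 0.   -0.01  0.03] w 0.0871 z [-1.9e-03  5.0e-04 -1.0e+00]
t: 4.75
position: [0.4353, -0.2826, 0.0702]
tool_rot: [0.0, 0.208, 0.978, 0.0]
ft_force: [-0.2, 1.2, 1.9]
grip_width: 0.0454
finger_force: 39.9
```

```bash
python3 -m inch '[{"x":0,"y":0,"z":-0.5,"turn":0,"jaw":0.4},{"x":0,"y":0,"z":-0.9,"turn":0,"jaw":0.4},{"x":0,"y":0,"z":-0.9,"turn":0,"jaw":0.4},{"x":0,"y":0,"z":-0.9,"turn":0,"jaw":0.4},{"x":0,"y":0,"z":-0.9,"turn":0,"jaw":0.4},{"x":0,"y":0,"z":-0.9,"turn":0,"jaw":0.4},{"x":0,"y":0,"z":-0.9,"turn":0,"jaw":0.4},{"x":0,"y":0,"z":-0.9,"turn":0,"jaw":0.4},{"x":0,"y":0,"z":-0.9,"turn":0,"jaw":0.4},{"x":0,"y":0,"z":-0.9,"turn":0,"jaw":0.4},{"x":0,"y":0,"z":-0.5,"turn":0,"jaw":0.4}]' && python3 -m inch '[{"x":0.07,"y":0.6,"z":0,"turn":0,"jaw":0.4},{"x":0.07,"y":0.9,"z":0,"turn":0,"jaw":0.4},{"x":0.07,"y":0.9,"z":0,"turn":0,"jaw":0.4},{"x":0.07,"y":0.9,"z":0,"turn":0,"jaw":0.4},{"x":0.07,"y":0.9,"z":0,"turn":0,"jaw":0.4},{"x":0.07,"y":0.9,"z":0,"turn":0,"jaw":0.4},{"x":0.07,"y":0.9,"z":0,"turn":0,"jaw":0.4},{"x":0.07,"y":0.9,"z":0,"turn":0,"jaw":0.4},{"x":0.07,"y":0.9,"z":0,"turn":0,"jaw":0.4},{"x":0.07,"y":0.9,"z":0,"turn":0,"jaw":0.4},{"x":0.07,"y":0.9,"z":0,"turn":0,"jaw":0.4},{"x":0.07,"y":0.9,"z":0,"turn":0,"jaw":0.4}]' && python3 -m inch '[{"x":0.07,"y":0.9,"z":0,"turn":0,"jaw":0.4},{"x":0.07,"y":0.9,"z":0,"turn":0,"jaw":0.4},{"x":0.07,"y":0.9,"z":0,"turn":0,"jaw":0.4},{"x":0.07,"y":0.9,"z":0,"turn":0,"jaw":0.4},{"x":0.07,"y":0.9,"z":0,"turn":0,"jaw":0.4},{"x":0.07,"y":0.9,"z":0,"turn":0,"jaw":0.4},{"x":0.07,"y":0.9,"z":0,"turn":0,"jaw":0.4},{"x":0.07,"y":0.9,"z":0,"turn":0,"jaw":0.4},{"x":0.07,"y":0.9,"z":0,"turn":0,"jaw":0.4},{"x":0.07,"y":0.9,"z":0,"turn":0,"jaw":0.4},{"x":0.07,"y":0.9,"z":0,"turn":0,"jaw":0.4},{"x":0.04,"y":0.5,"z":0,"turn":0,"jaw":0.4}]' && python3 -m inch '[{"x":0,"y":0,"z":0.9,"turn":0,"jaw":0.4},{"x":0,"y":0,"z":0.9,"turn":0,"jaw":0.4},{"x":0,"y":0,"z":0,"turn":0,"jaw":0.4},{"x":0,"y":0,"z":0,"turn":0,"jaw":0.4}]'
python3 - <<'E'
from h import *
togo((.546,.245,.15),66); snap('wrist','w3')
print(proj('w3',[(.546,.245,.132)]))
E
```

```text
t: 5.85
position: [0.4353, -0.2828, 0.2988]
tool_rot: [0.001, 0.208, 0.978, -0.0]
ft_force: [0.2, 0.1, -2.3]
grip_width: 0.046
finger_force: 39.9
t: 7.05
position: [0.5224, -0.0334, 0.2964]
tool_rot: [-0.001, 0.208, 0.978, -0.0]
ft_force: [-0.0, -0.9, -2.2]
grip_width: 0.0455
finger_force: 39.9
t: 8.25
position: [0.6105, 0.2137, 0.2968]
tool_rot: [-0.0, 0.207, 0.978, -0.0]
ft_force: [-0.1, -0.1, -2.7]
grip_width: 0.0455
finger_force: 39.9
t: 8.65
position: [0.6103, 0.2114, 0.2528]
tool_rot: [0.0, 0.208, 0.978, -0.0]
ft_force: [0.6, 0.6, -1.3]
grip_width: 0.046
finger_force: 39.9
pos [0.6103 0.2114 0.2528] yaw_y 66.01 shift [2.9  0.18 4.11] turn 0.0 t 8.65 F [ 0.6  0.6 -1.3] M [-0.03 -0.02 -0.04] w 0.046 z [-0.e+00 -9.e-04 -1.e+00]
[[262.72225599 108.67182058]]
```

View pics/w3.png

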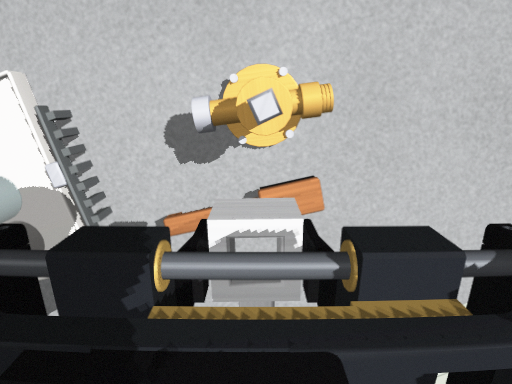

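The spindle top is at (265,105), visibly rotated, and the held hub is at (256,245). I'll take a crop of the tap for its angles.

```bash
python3 -c "
from h import *
crop('w3','w3c',185,55,345,160,5)"
```

```text
(no output)
```

View pics/w3c.png

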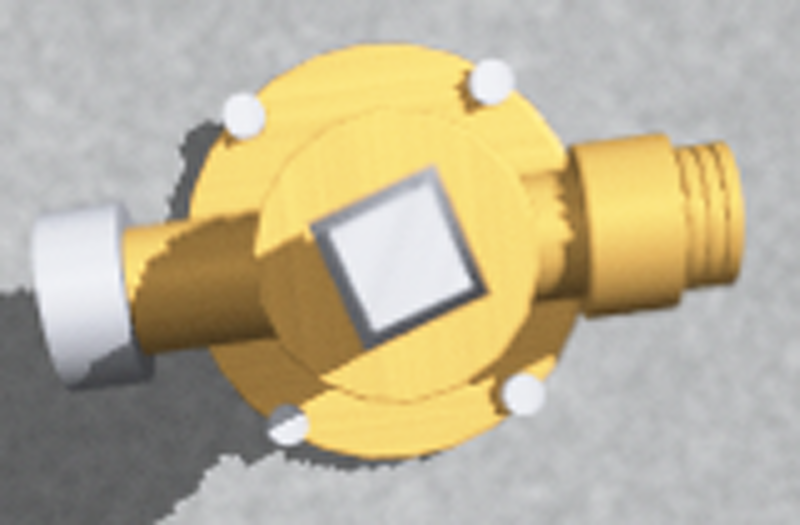

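Crop readings: spindle top-face corners (330,234), (425,192), (472,288), (375,333); collar circle x 254–542, y 107–403; pipe end fittings centred at about (85,297) and (710,212).

Run:
```python
from h import *
f=lambda X,Y:(185+(X+.5)/5-.5,55+(Y+.5)/5-.5)
an=lambda v:np.degrees(np.arctan2(v[1],v[0]))
for n,c,z in(('top',[(330,234),(425,192),(472,288),(375,333)],.132),('out',[(311,226),(433,166),(488,290),(369,347)],.122)):
    P=atz('w3',[f(*q) for q in c],z); print(n,P.mean(0),[round(an(P[(i+1)%4]-P[i]),1) for i in range(4)],[round(np.linalg.norm(P[(i+1)%4]-P[i]),4) for i in range(4)])
P=atz('w3',[f(254,255),f(542,255),f(398,107),f(398,403)],.1);print('collar',P.mean(0),np.linalg.norm(P[1]-P[0]),np.linalg.norm(P[3]-P[2]))
P=atz('w3',[f(85,297),f(710,212)],.046);print(P,an(P[1]-P[0]))
B=atz('w3',[f(243,115),f(492,82),f(524,395),f(288,425)],.012);print('bolts',B.mean(0),[round(an(B[(i+1)%4]-B[i]),1) for i in range(4)])
# hub held: hub top z = TCP - .030+.034
st,_=tool(); z=st['position'][2]+.004; P=atz('w3',[(210,220),(302,220)],z);print('hub',P,np.linalg.norm(P[1]-P[0]),st['position'])
```

```text
top [0.54544792 0.24704771 0.132     ] [np.float64(89.2), np.float64(3.5), np.float64(-89.4), np.float64(-179.0)] [np.float64(0.0171), np.float64(0.0174), np.float64(0.0179), np.float64(0.0178)]
out [0.54495469 0.24753857 0.122     ] [np.float64(91.4), np.float64(1.5), np.float64(-88.7), np.float64(-177.9)] [np.float64(0.0231), np.float64(0.0229), np.float64(0.0229), np.float64(0.0229)]
collar [0.54490153 0.24781848 0.1       ] 0.05399601200297606 0.053930438774561155
[[0.52509342 0.18158283 0.046     ]
 [0.56473834 0.31622479 0.046     ]] 73.59309245810405
bolts [0.54532781 0.2473877  0.012     ] [np.float64(73.2), np.float64(-16.6), np.float64(-106.7), np.float64(163.7)]
hub [[0.57998264 0.19969033 0.25782718]
 [0.59768626 0.23949546 0.25782718]] 0.04356450393921139 [0.61077144 0.21159269 0.25382718]
```

```bash
python3 -m inch '[{"x":0,"y":0,"z":0,"turn":-0.92,"jaw":0.4},{"x":0,"y":0,"z":0,"turn":-0.92,"jaw":0.4},{"x":0,"y":0,"z":0,"turn":-0.92,"jaw":0.4},{"x":0,"y":0,"z":0,"turn":-0.92,"jaw":0.4},{"x":0,"y":0,"z":0,"turn":-0.92,"jaw":0.4},{"x":0,"y":0,"z":0,"turn":-0.92,"jaw":0.4},{"x":0,"y":0,"z":0,"turn":0,"jaw":0.4},{"x":0,"y":0,"z":0,"turn":0,"jaw":0.4}]' && python3 -c "
from h import *
togo((.545,.2475,.168),91.3)"
```

```text
t: 9.5
position: [0.6105, 0.2115, 0.2539]
tool_rot: [0.001, -0.011, 1.0, 0.0]
ft_force: [-0.4, 0.3, -2.6]
grip_width: 0.0457
finger_force: 39.9
pos [0.6105 0.2115 0.2539] yaw_y 91.21 shift [2.59 1.49 3.43] turn -0.02 t 9.5 F [-0.4  0.3 -2.6] M [-0.02  0.04  0.01] w 0.0457 z [ 0.002  0.001 -1.   ]
```

```bash
python3 -m inch '[{"x":0.65,"y":0.37,"z":0,"turn":0,"jaw":0.4},{"x":0.65,"y":0.37,"z":0,"turn":0,"jaw":0.4},{"x":0.65,"y":0.37,"z":0,"turn":0,"jaw":0.4},{"x":0.65,"y":0.37,"z":0,"turn":0,"jaw":0.4},{"x":0,"y":0,"z":0.8,"turn":0,"jaw":0.4},{"x":0,"y":0,"z":0.8,"turn":0,"jaw":0.4},{"x":0,"y":0,"z":0.8,"turn":0,"jaw":0.4},{"x":0,"y":0,"z":0.8,"turn":0,"jaw":0.4},{"x":0,"y":0,"z":0,"turn":0,"jaw":0.4},{"x":0,"y":0,"z":0,"turn":0,"jaw":0.4}]'
python3 - <<'E'
from h import *
togo((.545,.2475,.130),91.3); snap('scene','s4'); snap('wrist','w4')
a=proj('s4',[(.545,.2475,.13)])[0].astype(int); print(a)
E
```

```text
t: 10.5
position: [0.5445, 0.2472, 0.1732]
tool_rot: [0.0, -0.011, 1.0, -0.0]
ft_force: [-0.2, -0.9, -1.9]
grip_width: 0.046
finger_force: 39.9
pos [0.5445 0.2472 0.1732] yaw_y 91.31 shift [-0.02  0.01  1.73] turn 0.0 t 10.5 F [-0.2 -0.9 -1.9] M [ 0.05 -0.14  0.01] w 0.046 z [ 8.e-04 -2.e-04 -1.e+00]
[344 182]
```

```bash
python3 -m inch '[{"x":0,"y":0,"z":0.2,"turn":0,"jaw":0.4},{"x":0,"y":0,"z":0.2,"turn":0,"jaw":0.4},{"x":0,"y":0,"z":0.2,"turn":0,"jaw":0.4},{"x":0,"y":0,"z":0.2,"turn":0,"jaw":0.4}]' && python3 -m inch '[{"x":0,"y":0,"z":0.1,"turn":0,"jaw":0.4},{"x":0,"y":0,"z":0.1,"turn":0,"jaw":0.4},{"x":0,"y":0,"z":0,"turn":0,"jaw":0.4}]' && python3 -c "
from h import *
togo((.545,.2475,.130),91.3)"
```

```text
t: 11.0
position: [0.5444, 0.2472, 0.1523]
tool_rot: [0.0, -0.011, 1.0, 0.0]
ft_force: [-0.8, 1.9, 0.5]
grip_width: 0.0458
finger_force: 39.9
t: 11.3
position: [0.5446, 0.2475, 0.1473]
tool_rot: [0.0, -0.011, 1.0, 0.001]
ft_force: [1.3, 1.8, -3.4]
grip_width: 0.046
finger_force: 39.9
pos [0.5446 0.2475 0.1473] yaw_y 91.31 shift [-0.02 -0.    0.69] turn 0.0 t 11.3 F [ 1.3  1.8 -3.4] M [ 0.69 -0.45 -0.07] w 0.046 z [ 0.001  0.001 -1.   ]
```

```bash
python3 -m inch '[{"x":0,"y":0,"z":0.15,"turn":0,"jaw":0.4},{"x":0,"y":0,"z":0.15,"turn":0,"jaw":0.4},{"x":0,"y":0,"z":0.15,"turn":0,"jaw":0.4},{"x":0,"y":0,"z":0,"turn":0,"jaw":0.4}]' && python3 -m inch '[{"x":0,"y":0,"z":0.1,"turn":0,"jaw":0.4},{"x":0,"y":0,"z":0.1,"turn":0,"jaw":0.4},{"x":0,"y":0,"z":0,"turn":0,"jaw":0.4}]' && python3 -c "
from h import *
togo((.545,.2475,.130),91.3)"
```

```text
t: 11.7
position: [0.5446, 0.2476, 0.136]
tool_rot: [0.001, -0.011, 1.0, 0.001]
ft_force: [1.3, 4.2, -3.2]
grip_width: 0.046
finger_force: 39.9
t: 12.0
position: [0.5446, 0.2475, 0.1314]
tool_rot: [0.001, -0.011, 1.0, 0.001]
ft_force: [1.5, 5.1, -0.5]
grip_width: 0.0455
finger_force: 39.9
pos [0.5446 0.2475 0.1314] yaw_y 91.31 shift [-0.01 -0.    0.06] turn 0.0 t 12.0 F [ 1.5  5.1 -0.5] M [ 1.51 -0.44 -0.07] w 0.0455 z [ 0.0013  0.0012 -1.    ]
```

```bash
python3 -m inch '[{"x":0,"y":0,"z":0.06,"turn":0,"jaw":0.4},{"x":0,"y":0,"z":0.04,"turn":0,"jaw":0.4},{"x":0,"y":0,"z":0,"turn":0,"jaw":0.4}]' && python3 -c "
from h import *
togo((.545,.2475,.130),91.3)"
```

```text
t: 12.3
position: [0.5447, 0.2476, 0.1302]
tool_rot: [0.001, -0.012, 1.0, 0.001]
ft_force: [-1.0, 4.5, 6.1]
grip_width: 0.0457
finger_force: 39.9
pos [0.5447 0.2476 0.1302] yaw_y 91.34 shift [-0.01 -0.    0.01] turn 0.01 t 12.3 F [-1.   4.5  6.1] M [ 1.39  0.39 -0.06] w 0.0457 z [ 0.0018  0.0011 -1.    ]
```

```bash
python3 -m inch '[{"x":0,"y":0,"z":0.04,"turn":0,"jaw":0.4},{"x":0,"y":0,"z":0,"turn":0,"jaw":0.4}]' && python3 -m inch '[{"x":0,"y":0,"z":0,"turn":0,"jaw":0.7},{"x":0,"y":0,"z":0,"turn":0,"jaw":0.7},{"x":0,"y":0,"z":-0.04,"turn":0,"jaw":0.7},{"x":0,"y":0,"z":0,"turn":0,"jaw":0.7}]'
python3 - <<'E'
from h import *
togo((.545,.2475,.130),91.3); snap('wrist','w5'); snap('scene','s5')
i=cv2.imread('pics/w5.png'); crop('s5','s5c',300,140,390,230,4)
j=cv2.imread('pics/s5c.png'); k=cv2.resize(i[150:384,130:400],None,fx=1.5,fy=1.5)
h=max(j.shape[0],k.shape[0]); p=lambda a:cv2.copyMakeBorder(a,0,h-a.shape[0],0,0,cv2.BORDER_CONSTANT)
cv2.imwrite('pics/m5.png',np.hstack([p(j),p(k)]))
E
```

```text
t: 12.5
position: [0.5447, 0.2476, 0.1302]
tool_rot: [0.001, -0.012, 1.0, 0.0]
ft_force: [-2.1, 4.6, 10.6]
grip_width: 0.0459
finger_force: 39.9
t: 12.9
position: [0.5437, 0.2461, 0.1282]
tool_rot: [-0.001, -0.011, 1.0, -0.001]
ft_force: [-0.7, 0.2, 0.1]
grip_width: 0.0602
finger_force: 0.0
pos [0.5437 0.2461 0.1282] yaw_y 91.29 shift [-0.05  0.06 -0.07] turn -0.0 t 12.9 F [-0.7  0.2  0.1] M [ 0.01 -0.04 -0.02] w 0.0602 z [-0.0017 -0.0017 -1.    ]
```

View pics/m5.png

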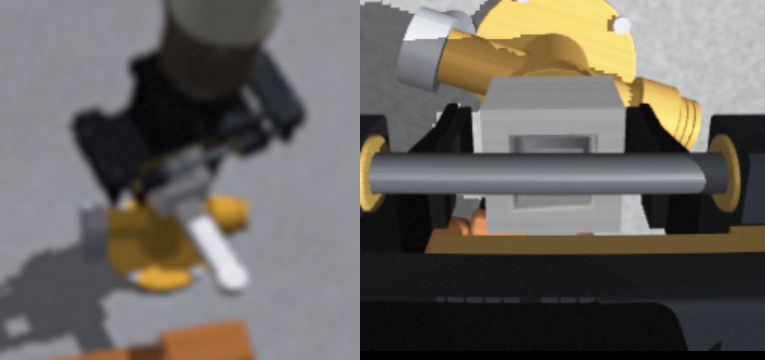

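The hub sits over the spindle, flat on the collar: left pane hub at (185,190), right pane spindle visible inside the hole at (550,150). Released, the forces are zero. I'll recentre, regrip and turn.

```bash
python3 -m inch '[{"x":-0.04,"y":0.07,"z":-0.07,"turn":0,"jaw":0.6},{"x":0,"y":0,"z":0,"turn":0,"jaw":0.4},{"x":0,"y":0,"z":0,"turn":0,"jaw":0.4},{"x":0,"y":0,"z":0,"turn":0,"jaw":0.4},{"x":0,"y":0,"z":0,"turn":0,"jaw":0.4},{"x":0,"y":0,"z":0,"turn":0,"jaw":0.4}]' && python3 -m inch '[{"x":0,"y":0,"z":0,"turn":-0.5,"jaw":0.4},{"x":0,"y":0,"z":0,"turn":-0.5,"jaw":0.4},{"x":0,"y":0,"z":0,"turn":-0.5,"jaw":0.4},{"x":0,"y":0,"z":0,"turn":-0.5,"jaw":0.4}]' && python3 -c "
from h import *
togo((.545,.2475,.130),163.4)"
```

```text
t: 13.6
position: [0.5452, 0.2486, 0.1306]
tool_rot: [0.0, -0.011, 1.0, -0.0]
ft_force: [-0.3, -1.3, 0.5]
grip_width: 0.0454
finger_force: 40.0
t: 14.0
position: [0.5455, 0.2482, 0.1306]
tool_rot: [0.0, -0.092, 0.996, -0.0]
ft_force: [1.7, -2.3, -0.0]
grip_width: 0.0457
finger_force: 40.0
pos [0.5455 0.2482 0.1306] yaw_y 100.53 shift [ 0.03 -0.02  0.02] turn -13.72 t 14.0 F [ 1.7 -2.3 -0. ] M [-0.62 -0.47 -0.17] w 0.0457 z [ 4.e-04 -5.e-04 -1.e+00]
```

```bash
python3 -m inch '[{"x":0,"y":0,"z":0,"turn":-0.8,"jaw":0.4},{"x":0,"y":0,"z":0,"turn":-0.9,"jaw":0.4},{"x":0,"y":0,"z":0,"turn":-0.9,"jaw":0.4},{"x":0,"y":0,"z":0,"turn":-0.9,"jaw":0.4},{"x":0,"y":0,"z":0,"turn":-0.9,"jaw":0.4},{"x":0,"y":0,"z":0,"turn":-0.9,"jaw":0.4},{"x":0,"y":0,"z":0,"turn":-0.9,"jaw":0.4},{"x":0,"y":0,"z":0,"turn":-0.9,"jaw":0.4},{"x":0,"y":0,"z":0,"turn":-0.9,"jaw":0.4},{"x":0,"y":0,"z":0,"turn":-0.9,"jaw":0.4},{"x":0,"y":0,"z":0,"turn":-0.9,"jaw":0.4},{"x":0,"y":0,"z":0,"turn":-0.9,"jaw":0.4}]' && python3 -m inch '[{"x":0,"y":0,"z":0,"turn":-0.5,"jaw":0.4},{"x":0,"y":0,"z":0,"turn":-0.5,"jaw":0.4},{"x":0,"y":0,"z":0,"turn":-0.5,"jaw":0.4},{"x":0,"y":0,"z":0,"turn":0,"jaw":0.4}]' && python3 -c "
from h import *
togo((.545,.2475,.130),163.4)"
```

```text
t: 15.2
position: [0.5458, 0.2479, 0.1306]
tool_rot: [0.0, -0.497, 0.868, -0.001]
ft_force: [2.8, -3.5, -0.1]
grip_width: 0.0456
finger_force: 40.0
t: 15.6
position: [0.5458, 0.2479, 0.1306]
tool_rot: [0.0, -0.547, 0.837, -0.001]
ft_force: [3.8, -4.5, 0.7]
grip_width: 0.0454
finger_force: 40.0
pos [0.5458 0.2479 0.1306] yaw_y 156.37 shift [0.03 0.02 0.03] turn -1.53 t 15.6 F [ 3.8 -4.5  0.7] M [-1.23 -0.95 -0.06] w 0.0454 z [ 7.e-04 -1.e-03 -1.e+00]
```

```bash
python3 -m inch '[{"x":0,"y":0,"z":0,"turn":-0.4,"jaw":0.4},{"x":0,"y":0,"z":0,"turn":-0.4,"jaw":0.4},{"x":0,"y":0,"z":0,"turn":-0.4,"jaw":0.4},{"x":0,"y":0,"z":0,"turn":-0.3,"jaw":0.4},{"x":0,"y":0,"z":0,"turn":0,"jaw":0.4}]' && python3 -c "
from h import *
togo((.545,.2475,.130),163.4)" && python3 -m inch '[{"x":0,"y":0,"z":0,"turn":-0.3,"jaw":0.4},{"x":0,"y":0,"z":0,"turn":-0.3,"jaw":0.4},{"x":0,"y":0,"z":0,"turn":0,"jaw":0.4}]' && python3 -c "
from h import *
togo((.545,.2475,.130),163.4)"
```

```text
t: 16.1
position: [0.5458, 0.2479, 0.1306]
tool_rot: [0.0, -0.596, 0.803, -0.001]
ft_force: [3.9, -4.4, -0.7]
grip_width: 0.0455
finger_force: 40.0
pos [0.5458 0.2479 0.1306] yaw_y 163.22 shift [0.02 0.03 0.03] turn -0.04 t 16.1 F [ 3.9 -4.4 -0.7] M [-1.33 -1.04 -0.08] w 0.0455 z [ 8.0e-04 -1.1e-03 -1.0e+00]
t: 16.4
position: [0.5458, 0.2479, 0.1306]
tool_rot: [0.0, -0.615, 0.788, -0.001]
ft_force: [4.4, -5.4, -0.5]
grip_width: 0.0458
finger_force: 40.0
pos [0.5458 0.2479 0.1306] yaw_y 165.97 shift [0.02 0.03 0.03] turn 0.56 t 16.4 F [ 4.4 -5.4 -0.5] M [-1.34 -1.08 -0.06] w 0.0458 z [ 9.0e-04 -1.1e-03 -1.0e+00]
```

```bash
for i in 1 2 ; do :; done; python3 -m inch '[{"x":0,"y":0,"z":0,"turn":-0.3,"jaw":0.4},{"x":0,"y":0,"z":0,"turn":-0.2,"jaw":0.4},{"x":0,"y":0,"z":0,"turn":0,"jaw":0.4}]' && python3 -c "
from h import *
togo((.545,.2475,.130),163.4)" && python3 -m inch '[{"x":0,"y":0,"z":0,"turn":-0.2,"jaw":0.4},{"x":0,"y":0,"z":0,"turn":-0.1,"jaw":0.4},{"x":0,"y":0,"z":0,"turn":0,"jaw":0.4}]' && python3 -c "
from h import *
togo((.545,.2475,.130),163.4)"
```

```text
t: 16.7
position: [0.5459, 0.2479, 0.1307]
tool_rot: [0.0, -0.631, 0.776, -0.001]
ft_force: [3.5, -5.4, 0.1]
grip_width: 0.0459
finger_force: 40.0
pos [0.5459 0.2479 0.1307] yaw_y 168.23 shift [0.02 0.03 0.03] turn 1.05 t 16.7 F [ 3.5 -5.4  0.1] M [-1.34 -1.14 -0.22] w 0.0459 z [ 0.001 -0.001 -1.   ]
t: 17.0
position: [0.5459, 0.2479, 0.1306]
tool_rot: [0.0, -0.639, 0.769, -0.0]
ft_force: [3.8, -4.2, -0.2]
grip_width: 0.046
finger_force: 40.1
pos [0.5459 0.2479 0.1306] yaw_y 169.47 shift [0.02 0.03 0.03] turn 1.32 t 17.0 F [ 3.8 -4.2 -0.2] M [-1.35 -1.15 -0.69] w 0.046 z [ 9.e-04 -5.e-04 -1.e+00]
```

```bash
python3 -m inch '[{"x":0,"y":0,"z":0,"turn":0.4,"jaw":0.4},{"x":0,"y":0,"z":0,"turn":0.4,"jaw":0.4},{"x":0,"y":0,"z":0,"turn":0.3,"jaw":0.4},{"x":0,"y":0,"z":0,"turn":0,"jaw":0.4}]' && python3 -c "
from h import *
togo((.545,.2475,.130),163.4)" && python3 -m inch '[{"x":0,"y":0,"z":0,"turn":0,"jaw":0.8},{"x":0,"y":0,"z":0,"turn":0,"jaw":0.8},{"x":0,"y":0,"z":0,"turn":0,"jaw":0.8},{"x":0,"y":0,"z":0,"turn":0,"jaw":0.8},{"x":0,"y":0,"z":-0.4,"turn":0,"jaw":0.8},{"x":0,"y":0,"z":-0.8,"turn":0,"jaw":0.8},{"x":0,"y":0,"z":-0.9,"turn":0,"jaw":0.8},{"x":0,"y":0,"z":-0.9,"turn":0,"jaw":0.8},{"x":0,"y":0,"z":-0.9,"turn":0,"jaw":0.8},{"x":0,"y":0,"z":-0.9,"turn":0,"jaw":0.8}]' && python3 -m inch '[{"x":0.9,"y":0,"z":-0.5,"turn":0,"jaw":0.8},{"x":0.9,"y":0,"z":0,"turn":0,"jaw":0.8},{"x":0.9,"y":0,"z":0,"turn":0,"jaw":0.8},{"x":-0.9,"y":0,"z":0,"turn":0,"jaw":0.8},{"x":-0.9,"y":0,"z":0,"turn":0,"jaw":0.8},{"x":-0.9,"y":0,"z":0,"turn":0,"jaw":0.8},{"x":-0.9,"y":0,"z":0,"turn":0,"jaw":0.8},{"x":-0.9,"y":0,"z":0,"turn":0,"jaw":0.8},{"x":-0.9,"y":0,"z":0,"turn":0,"jaw":0.8},{"x":0,"y":0,"z":0,"turn":0,"jaw":0.8}]'
python3 - <<'E'
from h import *
togo((.545,.2475,.130),163.4); snap('wrist','w6'); snap('top','t6');snap('scene','s6')
print(proj('w6',[(.545,.2475,.134)]))
crop('t6','x',137,150,197,210,6);crop('s6','y',305,160,365,220,6)
cv2.imwrite('pics/m6.png',np.hstack([cv2.imread('pics/x.png'),cv2.imread('pics/y.png')]))
E
```

```text
t: 17.4
position: [0.5455, 0.2486, 0.1306]
tool_rot: [0.0, -0.606, 0.795, -0.0]
ft_force: [2.9, -4.2, 0.1]
grip_width: 0.0456
finger_force: 40.0
pos [0.5455 0.2486 0.1306] yaw_y 164.6 shift [0.05 0.01 0.02] turn 0.26 t 17.4 F [ 2.9 -4.2  0.1] M [-0.84 -0.85 -0.09] w 0.0456 z [ 6.e-04 -1.e-04 -1.e+00]
t: 18.4
position: [0.5451, 0.2488, 0.2524]
tool_rot: [0.001, -0.606, 0.795, 0.0]
ft_force: [0.1, -0.1, -0.4]
grip_width: 0.0697
finger_force: 0.0
t: 19.4
position: [0.5634, 0.3161, 0.2631]
tool_rot: [0.0, -0.607, 0.795, 0.0]
ft_force: [-0.3, 0.0, -0.6]
grip_width: 0.0697
finger_force: 0.0
pos [0.5634 0.3161 0.2631] yaw_y 164.76 shift [ 2.84 -0.01  5.32] turn 0.3 t 19.4 F [-0.3  0.  -0.6] M [ 0.    0.16 -0.08] w 0.0697 z [ 6.e-04  6.e-04 -1.e+00]
[[253.81529437 110.91228622]]
```

View pics/w6.png

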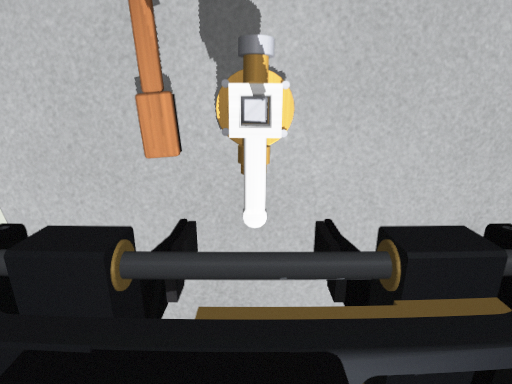

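The wrist view shows the lever fitted at hub (255,110) with its tip at (255,215), lying over the pipe whose far end is at (255,45). The spindle's top is inside the hole and the brush is undisturbed. I've used all ten picture views, so I'll check the spindle angle and hub height numerically.

Run:
```python
from h import *
im=cv2.imread('pics/w6.png'); g=cv2.cvtColor(im,cv2.COLOR_BGR2GRAY)
np.set_printoptions(linewidth=250)
print(g[92:130:2,236:276:2])
an=lambda v:np.degrees(np.arctan2(v[1],v[0]))
m=(g>235).astype(np.uint8); n,l,s,c=cv2.connectedComponentsWithStats(m); k=l[88,255]; print('white',s[k])
b=l==k
hub=[(np.where(b[r])[0].min(),np.where(b[r])[0].max()) for r in range(86,136,6)]; print(hub)
A=[(r,np.where(b[r])[0].mean()) for r in range(145,200,5)]
P=atz('w6',[(x,r) for r,x in A],.114); print('lever yaw',an(P[-1]-P[0]))
```

```text
[[250 250 250 250 250 250 250 250 184 161 162 163 161 163 193 248 250 250 250 250]
 [251 250 247 246 246 246 246 246 231 121 123 122 120 119 191 242 241 241 249 251]
 [249 248 229 155 156 153 149 147 141  92  91  90  92 102 112 141 133 162 247 250]
 [250 248 225 106 119 124 119 121 115 108 112 121 111 105 141 147  94 143 247 250]
 [250 249 227 104 175 225 226 228 228 227 225 226 221 176 218 153  94 142 248 250]
 [251 251 229  95 177 230 233 233 233 233 231 229 228 228 226 150  94 151 250 252]
 [251 250 230  91 185 232 233 233 231 231 228 227 229 231 226 146  96 149 250 251]
 [252 251 233  92 185 233 234 232 230 228 227 229 231 231 225 154  94 152 250 252]
 [251 249 232  86 185 232 232 229 226 227 228 231 230 230 225 154  96 154 249 251]
 [251 250 231  81 193 232 229 227 227 230 231 231 231 231 227 151  95 155 249 251]
 [250 249 232  77 189 229 226 227 228 231 231 231 231 233 224 155  99 151 249 250]
 [250 248 230  76 183 227 227 229 230 230 230 231 232 231 222 154  99 153 249 250]
 [249 247 229  73 186 224 228 231 230 230 231 232 232 229 225 153 100 155 249 251]
 [251 249 233  71 187 229 231 230 230 230 232 231 229 231 228 151 104 157 251 251]
 [250 248 234  65 152 189 195 199 208 214 218 215 226 231 221  81 100 166 251 250]
 [249 247 227  65  62  65  65  64  67  69  68  68  77 111 116  68  97 161 249 249]
 [249 247 224 121 125 127 125 123 125 122 123 124 122 124 119 121 113 166 250 250]
 [250 247 231 211 205 194 198 195 189 183 172 174 170 171 168 167 166 181 251 251]
 [250 249 248 248 248 247 246 246 247 247 244 245 244 245 245 245 245 245 250 250]]
white [     0      0    512    384 193139]
[(np.int64(0), np.int64(511)), (np.int64(0), np.int64(511)), (np.int64(0), np.int64(511)), (np.int64(0), np.int64(511)), (np.int64(0), np.int64(511)), (np.int64(0), np.int64(511)), (np.int64(0), np.int64(511)), (np.int64(0), np.int64(511)), (np.int64(0), np.int64(511))]
lever yaw 74.79518479156518
```

Run:
```python
from h import *
im=cv2.imread('pics/w6.png'); g=cv2.cvtColor(im,cv2.COLOR_BGR2GRAY)
an=lambda v:np.degrees(np.arctan2(v[1],v[0]))
w=g[99:121,243:267]; 
ct=max(cv2.findContours(((w>195)).astype(np.uint8),cv2.RETR_EXTERNAL,cv2.CHAIN_APPROX_NONE)[0],key=cv2.contourArea)
box=cv2.boxPoints(cv2.minAreaRect(ct))+[243,99]; P=atz('w6',box,.132)
print('spindle',P.mean(0),[round(an(P[(i+1)%4]-P[i]),1) for i in range(4)],np.linalg.norm(P[1]-P[0]),np.linalg.norm(P[2]-P[1]))
def mid(r):
    q=np.where(g[r,225:290]>238)[0]+225; return q.min(),q.max()
H=[mid(r) for r in range(90,134,8)];print(H)
L=np.array([(sum(mid(r))/2,r) for r in range(145,200,5)]);P=atz('w6',L,.114);f=np.polyfit(np.arange(len(P)),P[:,:2],1)[0];print('lever',an(f))
e=atz('w6',[(H[3][0]-.5,114),(H[3][1]+.5,114)],.134);print('hub width at z=.134',np.linalg.norm(e[1]-e[0]),e.mean(0))
```

```text
spindle [0.54425879 0.24700021 0.132     ] [np.float64(164.8), np.float64(75.2), np.float64(-15.2), np.float64(-105.7)] 0.01639622386117634 0.016947329366655606
[(np.int64(229), np.int64(282)), (np.int64(229), np.int64(281)), (np.int64(229), np.int64(281)), (np.int64(229), np.int64(281)), (np.int64(229), np.int64(281)), (np.int64(229), np.int64(281))]
lever 74.04653706127534
hub width at z=.134 0.04591376797964942 [0.54469335 0.25025517 0.134     ]
```

Run:
```python
from h import *
g=cv2.cvtColor(cv2.imread('pics/w6.png'),cv2.COLOR_BGR2GRAY).astype(float)
an=lambda v:np.degrees(np.arctan2(v[1],v[0]))
def cross(v,t=160):  # first subpixel fall below t
    i=np.where(v<t)[0][0]; return i-1+(v[i-1]-t)/(v[i-1]-v[i])
def fit(Q):
    P=atz('w6',Q,.132); u=np.linalg.svd(P-P.mean(0))[2][0]; return round(an(u)%90,1)
L=[(252-cross(g[r,252:238:-1]),r) for r in range(104,117)]
B=[(c,112+cross(g[112:126,c])) for c in range(248,262)]
T=[(c,108-cross(g[108:94:-1,c])) for c in range(247,260)]
print('spindle sides mod 90: left',fit(L),'bottom',fit(B),'top',fit(T))
```

```text
spindle sides mod 90: left 74.5 bottom 71.9 top 74.3
```

```bash
python3 -c "
from rig import arm
print(arm.finish_job())"
```

```text
the job is handed in; nothing more can be done
None
```

The lever is seated on the spindle flat against the collar, and the tap is turned to its open stop with the lever in line with the pipe, within about 1° by the final wrist image; the job is handed in, with the verdict not shown.

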